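Scan the job label, then inspect the processor from just above

TASK

Take the handheld inspection camera out of its holder and first read the job: point its lens square-on at the bar-code label on the sloped card, from about 4 cm away, and hold it steady there for a good second. Then carry it over the wall of the opened controller box and finish holding it, upright and still in the gripper, hovering about 10 mm above the silver-lidded processor, centred on it and with its square hood lined up with the processor's sides. Neither camera nor robot may touch the card stand, the box or anything in the box, and the other things on the bench stay where they are.

Things in the scene. Friction and masses are not known exactly. Their poses are not given: they have to be found in the camera images.
- camera: Handheld camera, 160 g, upright, lens down, in the holder. White hood 40 x 40 mm, 35 mm high, at the bottom; above it a black grip 34 x 34 mm from 35 to 125 mm height, orange band at its foot, blue spot on top. Origin: centre of the lower hood rim (lens end). z runs from the lens up the grip, x and y are square to its sides; it looks along -z. Square: the same every quarter turn.
- holder: Grey square holder fixed to the bench (place varies), 56 mm outside, 40 mm high, open on top, on a 70 mm square foot; pocket 46 mm wide, floor 5 mm above the bench. Its sides are parallel to the camera's standing in it. Origin: centre of the underside, z up.
- card_stand: Metal card stand fixed to the bench (place varies; it and the holder may swap sides): base 90 x 110 x 6 mm with a plate 80 x 100 mm tilted 0.42 rad (24 degrees), facing up and towards the stand's -x, roughly to the robot; highest point 50 mm. Origin: centre of the underside.
- label: White bar-code label 50 x 70 mm with black bars, flat on the tilted plate of the card stand. Origin: centre of its face, about 33 mm above the bench. z is the outward normal of the face (24 degrees off vertical), y lies level, along the row of bars.
- control_box: Open black box fixed to the bench (place, yaw vary), 210 (x) x 180 (y) mm, walls 4 mm thick, 60 mm high. Inside: blue board, top 18 mm above the bench; along its -x side buttons (top 28 mm) and a terminal block (top 35 mm); four modules in a square grid of 62 mm pitch centred 12 mm to +x of the middle. Origin: centre of the underside, z up.
- processor: The processor: green square 40 x 40 x 2 mm with a silver metal lid 34 x 34 mm, 6 mm high in all, fixed on the board in the box, in any of the four grid places, sides parallel to the box; origin centre of underside, on the board (18 mm above the bench). Not to be touched. Its sides are along x and y.
- processor_top (a point): Centre of the top face of the processor's silver lid, 24 mm above the bench; axes as the processor's (z up).
- capacitors: Four black round capacitors with silver tops, 33 x 33 mm over all, 28 mm high, fixed on the board in the box, in any of the four grid places, sides parallel to the box; origin centre of underside, on the board (18 mm above the bench). Not to be touched.
- relay: Orange relay block 30 x 36 x 18 mm high, fixed on the board in the box, in any of the four grid places, sides parallel to the box; origin centre of underside, on the board (18 mm above the bench). Not to be touched.
- transformer: Transformer, dark core with copper winding, 36 x 36 x 22 mm high, fixed on the board in the box, in any of the four grid places, sides parallel to the box; origin centre of underside, on the board (18 mm above the bench). Not to be touched.
- screwdriver: Red-handled screwdriver lying loose on the bench; leave alone.
- tape_roll: Roll of tan tape lying flat, 100 mm across, 25 mm high; leave alone.
- bottle: Brown glass bottle, 62 mm diameter, 210 mm high, standing near the back; leave alone.
- orange_cap: Orange plastic cap, 72 mm across, 22 mm high; leave alone.
- parts_tray: Clear tray of screws 110 x 80 x 30 mm; leave alone.
- pliers: Blue-handled pliers lying loose, about 150 mm long, 12 mm high; leave alone.
- multimeter: Yellow multimeter lying face up, 150 x 75 x 40 mm; leave alone.
Things that resemble listed ones, but are neither listed nor needed, are in the scene too. What is shaped like the camera but yellow is not meant.

How it is judged:
On the way, in this order (a step that is already met when the one before it is completed fails the run):
1. the camera is lifted clear of its holder (z of camera in the frame of holder above 0.045 m and contact force between camera and holder below 0.2 N and contact force between the fingers and camera above 2 N), for 0.1 s.
2. the lens end is held steady in front of the label: 20 to 65 mm off its face, within 15 mm of its centre line each way, camera axis within 0.2 rad of the label's normal, for 0.5 s (x of camera in the frame of label between -0.015 and 0.015 m and y of camera in the frame of label between -0.015 and 0.015 m and z of camera in the frame of label between 0.02 and 0.065 m and angle between the z axis of camera and the z axis of label, either way round below 0.2 rad and linear speed of camera below 0.02 m/s and angular speed of camera below 0.2 rad/s), for 0.5 s.
At the end, for the whole second after the job is handed in: The camera is still held between the fingers and at rest; its lens end is 3 to 18 mm above the processor's lid, within 7 mm of its centre along each side, upright within 0.12 rad, its sides within 0.16 rad of the processor's (any quarter turn), and it touches neither the box nor anything in it (x of camera in the frame of processor_top between -0.007 and 0.007 m and y of camera in the frame of processor_top between -0.007 and 0.007 m and z of camera in the frame of processor_top between 0.003 and 0.018 m and angle between camera's own z axis and vertical below 0.12 rad and (angle between the x axis of camera and the x axis of processor, either way round below 0.16 rad or angle between the y axis of camera and the x axis of processor, either way round below 0.16 rad) and linear speed of camera below 0.015 m/s and angular speed of camera below 0.15 rad/s and contact force between the fingers and camera above 2 N and contact force between camera and control_box below 0.2 N and contact force between camera and processor below 0.2 N and contact force between camera and capacitors below 0.2 N and contact force between camera and relay below 0.2 N and contact force between camera and transformer below 0.2 N); the arm keeps its last pose, push and grip.
It fails at once if the camera presses on the card stand, the box or a module in it (over 1 N) (contact force between camera and control_box above 1 N or contact force between camera and processor above 1 N or contact force between camera and capacitors above 1 N or contact force between camera and relay above 1 N or contact force between camera and transformer above 1 N or contact force between camera and card_stand above 1 N).
It fails at once if the robot presses on the card stand, the box or a module in it (over 1 N) (contact force between any of the fingers, the arm and control_box above 1 N or contact force between any of the fingers, the arm and processor above 1 N or contact force between any of the fingers, the arm and capacitors above 1 N or contact force between any of the fingers, the arm and relay above 1 N or contact force between any of the fingers, the arm and transformer above 1 N or contact force between any of the fingers, the arm and card_stand above 1 N).
It fails at once if another thing on the bench is moved by more than 20 mm (distance of any of screwdriver, tape_roll, bottle, orange_cap, parts_tray, pliers, multimeter from where it was at the start of the episode above 0.02 m).
It also fails if it takes over 54 s, if anything falls off the work surface, if the arm or the gripper's body presses on something with over 40 N, if the wrist force passes 120 N, or if a joint passes its speed limit or range.

ROBOT

A 7-joint arm with a two-finger parallel gripper is mounted at the origin on the work surface. World frame = base frame: x ahead of the robot, y to its left, z up, the work surface at z = 0. Lengths are in m, angles in rad, forces in N, time in s.
With the tool pointing down it reaches from about 0.4 to 0.9 m from the base axis. Payload 5.5 kg.
Tool frame: the origin (TCP) lies midway between the tips of the shut fingers; the grasp point (between the pads) lies 19 mm behind it (manip.grip_depth is the distance from the TCP to the grasp point, in m); z points along the fingers, y is the line along which they close (so a half turn about z gives the same grasp; the last joint's range is limited). The gripper opens to 92 mm and grips with 3 to 60 N. Pads are 19 mm wide; open, the fingers measure 130 mm over their backs; the gripper's body (75 mm by 190 mm) begins 47 mm behind the grasp point.
Start: joints at [1.38, 0.501, -0.427, 1.55, 0.221, 1.138, -0.21], TCP at [0.285, -0.584, 0.227] pointing down, gripper open.
Joint ranges: [-2.88, 2.88], [-0.31, 2.03], [-1.54, 1.56], [0.2, 2.42], [-1.41, 4.55], [0.19, 2.02], [-2.57, 2.57]. Speed limits (rad/s): [2.57, 2.57, 3.14, 3.14, 3.14, 3.14, 3.14].

INTERFACE

Orientations are given as a unit quaternion [x, y, z, w].
In Python, from bench import manip, effector, viewer gives the robot as it stands. Calls block until the motion is done:
- manip.move_pose(position, orientation): joint-space move of the TCP to a pose.
- manip.servo_line(position, ori=None, vel=0.15): straight line of the TCP; ori=None keeps the orientation; vel is the mean speed in m/s.
- manip.movej(angles): joint-space move.
- effector.open_jaws() and effector.close(f_grip=None): open the fingers fully, or close them until they stop; f_grip is the grip in N (None keeps the last).
- manip.sleep(seconds).
- manip.solve_ik(position, orientation): joint angles nearest the present ones, or None.
- viewer.get_image(name): name is "scene" or "side" or "wrist"; returns the picture (400x640x3 uint8, red, green, blue); there is no depth.
- viewer.get_calibration(name): a dict with "vfov" (degrees; the focal length in pixels is half the picture's height over the tangent of half this angle, whatever the lens; pixels are square), "cx", "cy" (the principal point, pixels), "dist_coeffs" ([k1, k2, p1, p2, k3] as OpenCV has them; the pictures are not rectified), "eye" and "attitude" of the camera in the world. Camera axes: x right, y down, z forward; pixel columns grow to the right and rows downward; lengths in m; the calibration is good to about 2 mm. A picture is of the moment at which its call begins: read the wrist's pose just before it. get_calibration takes no time and is no camera call; for the wrist camera it gives the pose at the moment of the call.
A pose or a line that the arm cannot do raises manip.PlanningError and nothing moves.
- manip.hand_in(): hands the job in; it is judged then, once.
Readings, each from a call of its own:
- manip.current_clock(): time.
- manip.current_q(): joint angles.
- manip.current_joint_velocities(): joint speeds.
- manip.current_tau(): joint torques, N m.
- manip.current_tool_pos(): TCP position.
- manip.current_tcp_rot(): TCP orientation.
- manip.current_force(): force on the tool from outside, world axes, zero at the start.
- manip.current_wrist_torque(): the same for the moment, N m.
- manip.current_finger_gap(): finger opening in m.
- manip.current_gripper_force(): force on a finger pad.
Only numpy, scipy, OpenCV 4.12 (cv2) and the standard library are available. Lean on these libraries where they do the work, as an engineer would, in place of code of your own. Each camera call takes 0.05 s, during which the arm holds its last target. There are 200 camera calls.

## Working session

There is one attempt and no reset: what is moved stays moved. The work goes in short steps, each a Python script; the robot and the scene stay as the last script left them, time stands still between calls to the robot, and variables do not carry over. Pictures are saved under pics/ and viewed, at most 10 in all, crops included, and the job is handed in when it is done.

```bash
mkdir -p pics; cat > h.py <<'E'
import numpy as np, cv2
from bench import manip, effector, viewer
from scipy.spatial.transform import Rotation as R
def rot(a):
    a=np.array(a,float)
    return a if a.shape==(3,3) else R.from_quat(a).as_matrix()
def ray(c,uv):
    f=200/np.tan(np.radians(c['vfov'])/2)
    K=np.array([[f,0,c['cx']],[0,f,c['cy']],[0,0,1]])
    p=cv2.undistortPoints(np.array(uv,float).reshape(-1,1,2),K,np.array(c['dist_coeffs'],float)).reshape(-1,2)
    d=np.c_[p,np.ones(len(p))]@rot(c['attitude']).T
    return np.array(c['eye']),d
def onplane(c,uv,z):
    e,d=ray(c,uv); return e+d*((z-e[2])/d[:,2])[:,None]
def tri(c1,uv1,c2,uv2):
    e1,d1=ray(c1,uv1);e2,d2=ray(c2,uv2);out=[]
    for a,b in zip(d1,d2):
        s=np.linalg.lstsq(np.c_[a,-b],e2-e1,rcond=None)[0]
        p,q=e1+s[0]*a,e2+s[1]*b; out.append(np.r_[(p+q)/2,np.linalg.norm(p-q)])
    return np.array(out)
def shot(n,name):
    c=viewer.get_calibration(n); im=viewer.get_image(n)[:,:,::-1].copy()
    cv2.imwrite(f'pics/{name}.png',im); 
    import pickle; pickle.dump(c,open(f'pics/{name}.pkl','wb')); return c,im
def load(name):
    import pickle; return pickle.load(open(f'pics/{name}.pkl','rb')),cv2.imread(f'pics/{name}.png')
E
python3 - <<'E'
from h import *
for n in ("scene","side","wrist"):
    c,im=shot(n,n+'0'); print(n,c)
print(manip.current_tcp_rot(),manip.grip_depth,manip.current_clock())
E
```

```text
scene {'vfov': 49.89070381943011, 'cx': 317.71248585337804, 'cy': 204.82422603610328, 'dist_coeffs': array([-0.02580123,  0.        ,  0.        ,  0.        ,  0.        ]), 'eye': array([1.44996057, 0.28541006, 1.05855109]), 'attitude': array([ 0.57774559,  0.72848512, -0.28762884, -0.22975883])}
side {'vfov': 45.829934250708746, 'cx': 310.81721166633776, 'cy': 198.99572938226447, 'dist_coeffs': array([-0.06653651,  0.        ,  0.        ,  0.        ,  0.        ]), 'eye': array([ 0.47072944, -0.85917216,  0.94399965]), 'attitude': array([ 0.91951403, -0.02783159,  0.01934155, -0.39159323])}
wrist {'vfov': 67.11763759719011, 'cx': 315.79565111725213, 'cy': 202.20349954440343, 'dist_coeffs': array([-0.03492148,  0.        ,  0.        ,  0.        ,  0.        ]), 'eye': array([ 0.35801482, -0.54909879,  0.38320897]), 'attitude': array([ 0.83852333, -0.52374081, -0.08073025,  0.12671548])}
[ 9.74360771e-01  2.24990023e-01 -1.40590747e-04 -7.46804321e-04] 0.0188 0.15
```

View pics/scene0.png

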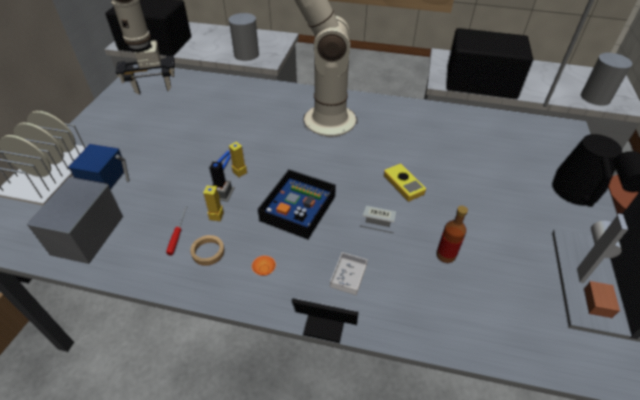

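View pics/side0.png

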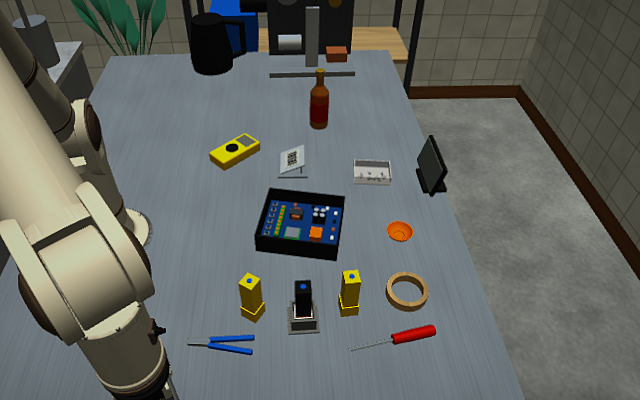

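The scene view shows the holder with the black camera at about (217,172), the label at (380,213) and the box at (297,203). In the side view, the camera's blue spot is at (304,286), the label at (291,158) and the processor (silver/green) at (293,232), with yellow decoys on both sides of the camera.

```bash
python3 - <<'E'
from h import *
cs,_=load('scene0');cd,_=load('side0')
print(tri(cs,[(216,166),(380,213),(240,146),(211,188)],cd,[(304,286),(291,158),(250,277),(350,272)]).round(3))
print(onplane(cd,[(293,232)],.024), onplane(cd,[(265,190),(345,197),(340,258),(256,248)],.06))
print(onplane(cd,[(303,330),(220,345),(290,158)],.0))
_,s=load('side0'); 
a=cv2.resize(s[140:190,230:320],None,fx=4.4,fy=6,interpolation=2)[:300]
b=cv2.resize(s[260:340,230:370],None,fx=2.857,fy=3.7,interpolation=2)
w=load('wrist0')[1]
cv2.imwrite('pics/c1.png',np.vstack([np.hstack([cv2.resize(a,(400,300)),cv2.resize(s[185:260,250:350],(400,300),interpolation=2)]),np.hstack([cv2.resize(b,(400,300)),cv2.resize(w,(400,300))])]))
E
```

```text
[[ 0.506 -0.272  0.127  0.002]
 [ 0.498  0.273  0.031  0.001]
 [ 0.39  -0.236  0.122  0.009]
 [ 0.607 -0.245  0.131  0.   ]]
[[ 0.49209437 -0.02594362  0.024     ]] [[ 0.42052596  0.10084443  0.06      ]
 [ 0.63715947  0.06164579  0.06      ]
 [ 0.60018631 -0.14838093  0.06      ]
 [ 0.39927811 -0.10619619  0.06      ]]
[[ 0.50323403 -0.30173444  0.        ]
 [ 0.31976559 -0.32906831  0.        ]
 [ 0.4955258   0.31136731  0.        ]]
```

View pics/c1.png

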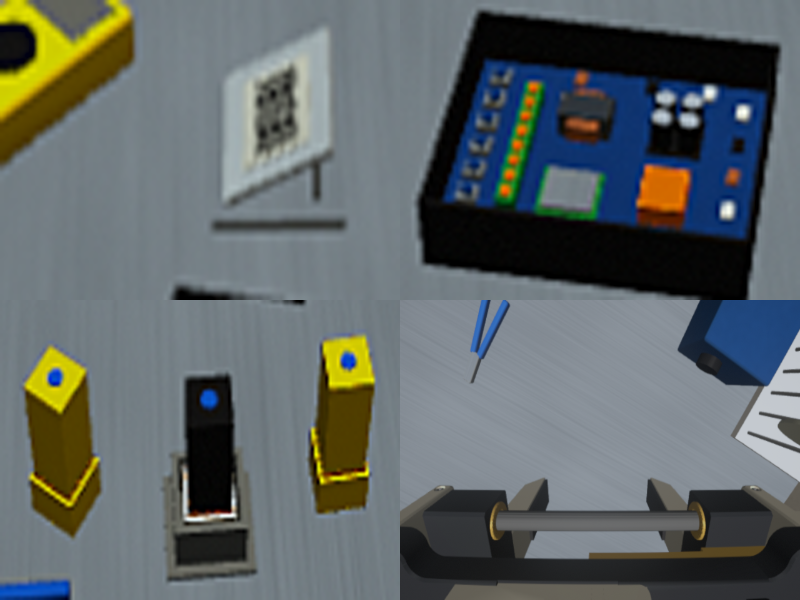

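Crops: the label has 2×3 bar blocks on the tilted plate, facing robot. The processor is at the near, -x grid place with its silver lid. The camera stands nearly square to the world between the two decoys. Next: closer wrist views.

```bash
cat >> h.py <<'E'
def down(yaw): # tool z down, tool x at yaw
    return (R.from_euler('z',yaw)*R.from_quat([1,0,0,0])).as_quat()
def cam_in_tool():
    c=viewer.get_calibration('wrist'); T=rot(manip.current_tcp_rot())
    return T.T@(np.array(c['eye'])-manip.current_tool_pos()), T.T@rot(c['attitude'])
E
python3 - <<'E'
from h import *
o,A=cam_in_tool(); print(o,A[:,2])
for yaw in (0,np.pi):
  Rd=rot(down(yaw)); 
  for n,t,d in (('cam',[.505,-.272,.12],.33),('lab',[.498,.273,.03],.3),('proc',[.492,-.026,.024],.35)):
    eye=np.array(t)-d*(Rd@A[:,2]); p=eye-Rd@o
    q=manip.solve_ik(p,down(yaw)); print(yaw,n,p.round(3),None if q is None else np.round(q,2))
  q=manip.solve_ik([.505,-.272,.081],down(yaw)); print(yaw,'grasp',q)
E
```

```text
[ 0.08111112  0.00083974 -0.15743558] [-2.97129027e-01 -8.73968808e-04  9.54836938e-01]
0 cam [ 0.522 -0.271  0.278] [ 0.84  0.36 -0.52  1.65  0.19  1.18 -1.29]
0 lab [0.506 0.274 0.159] [ 0.07  0.54 -0.81  1.8   0.46  1.   -2.49]
0 proc [ 0.515 -0.025  0.201] [ 0.66  0.36 -0.8   1.9   0.3   1.   -1.84]
0 grasp [ 0.76802339  0.55204584 -0.41234447  1.85629986  0.29907057  0.79423769
 -1.37210733]
3.141592653589793 cam [ 0.488 -0.273  0.278] [ 1.3   0.46 -1.1   1.71  0.44  1.24  1.66]
3.141592653589793 lab [0.49  0.272 0.159] [ 0.34  0.8  -1.3   1.82  0.83  1.2   0.34]
3.141592653589793 proc [ 0.469 -0.027  0.201] [ 1.08  0.53 -1.36  2.    0.58  1.1   1.03]
3.141592653589793 grasp [ 1.13630732  0.72730723 -0.93786709  1.84438182  0.71860995  0.95149749
  1.44291113]
```

```bash
python3 - <<'E'
from h import *
n=np.array([-.407,0,.913]); p=np.array([.498,.273,.033])+.111*n
for yaw in (0,np.pi):
  q=(R.from_rotvec([0,-.42,0])*R.from_quat(down(yaw))).as_quat()
  print(yaw,rot(q)[:,2],p, manip.solve_ik(p,q))
  for dy in (-.17,-.1,.0,.1): print(manip.solve_ik([.492,-.026,.105],down(yaw+dy)))
o,A=cam_in_tool()
t0=manip.current_clock()
Rd=rot(down(np.pi)); eye=np.array([.505,-.272,.1])-.33*(Rd@A[:,2]); p=eye-Rd@o
manip.move_pose(p,down(np.pi)); print(manip.current_clock()-t0)
shot('wrist','w1')
manip.servo_line(p+np.array([-.05,0.06,0]),vel=.2); shot('wrist','w2'); print(manip.current_clock()-t0)
cv2.imwrite('pics/w12.png',np.hstack([cv2.imread('pics/w1.png')[:,120:520],cv2.imread('pics/w2.png')[:,120:520]]))
E
```

```text
0 [ 0.40776045  0.         -0.91308894] [0.452823 0.273    0.134343] [-1.59526087e+00  3.53087622e-01  9.26372683e-01  2.26552938e+00
 -1.59906718e-04  3.40946793e-01 -2.31546828e+00]
[ 0.53630804  0.43692314 -0.64589617  2.034386    0.36864756  0.78497975
 -2.07043488]
[ 0.54888408  0.44101866 -0.66175763  2.03401317  0.37905084  0.78788895
 -2.00946881]
[ 0.55817336  0.44414855 -0.67351936  2.03373952  0.38682881  0.79011833
 -1.91621548]
[ 0.56754968  0.44740137 -0.68543259  2.03346484  0.39476332  0.79244103
 -1.82309128]
3.141592653589793 [ 4.07760453e-01  3.08148791e-33 -9.13088940e-01] [0.452823 0.273    0.134343] [ 0.27105394  0.60130734 -1.29546417  2.2142648   1.29037052  0.94560188
 -0.25496791]
[ 0.78067358  0.55706697 -0.97337152  2.02768939  0.60617872  0.87452881
  0.86798848]
[ 0.78146091  0.55765328 -0.97452747  2.0276699   0.60711063  0.87498749
  0.93720581]
[ 0.78259112  0.5584983  -0.97618863  2.02764194  0.60845106  0.87564891
  1.03608028]
[ 0.78312074  0.55889564 -0.97696777  2.02762885  0.60908026  0.87596007
  1.13555205]
1.625
2.2667
```

View pics/w12.png

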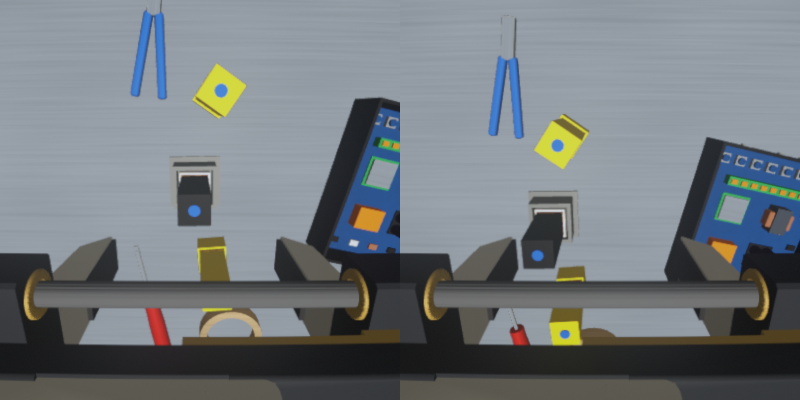

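Both wrist views show the camera's blue top spot at about (314,211) in the first and (257,256) in the second. The holder's far edge is nearly level, at row 157. The processor lid is at (500,173) and (452,208).

```bash
python3 - <<'E'
from h import *
def blob(im,near,lo,hi,r=14):
    hsv=cv2.cvtColor(im,cv2.COLOR_BGR2HSV); m=cv2.inRange(hsv,lo,hi)
    n,l,s,c=cv2.connectedComponentsWithStats(m); i=1+np.argmin([np.hypot(*(x-near)) for x in c[1:]]); return c[i],s[i],l==i
(c1,i1),(c2,i2)=load('w1'),load('w2')
B=((100,150,80),(130,255,255))
b1,s1,_=blob(i1,(314,211),*B); b2,s2,_=blob(i2,(257,256),*B); print(b1,b2,s1[4],s2[4])
P=tri(c1,[b1],c2,[b2])[0]; print('spot',P)
for c,im,b in((c1,i1,b1),(c2,i2,b2)):
    m=(im.max(2)<75); u,v=int(b[0]),int(b[1])
    cols=range(u-12,u+13); e=[]
    for x in cols:
        y=v+5
        while m[y,x]: y+=1
        e.append((x,y-.5))
    w=onplane(c,e,P[2]); k=np.polyfit(w[:,1],w[:,0],1); print('top edge slope dx/dy',k, 'yaw',-k[0], 'half',w[:,0].mean()-P[0])
    e=[]
    for y in range(v-8,v+9):
        x=u
        while m[y,x] or (abs(x-u)<9): x-=1
        e.append((x+.5,y))
    w=onplane(c,e,P[2]); k=np.polyfit(w[:,0],w[:,1],1); print('left edge dy/dx',k[0],'half',w[:,1].mean()-P[1])
# processor lid in wrist and side
for nm,near in(('w1',(500,173)),('w2',(452,208))):
    c,im=load(nm); p,s,m=blob(im,near,(0,0,100),(180,70,255)); 
    cs=cv2.findContours(m.astype(np.uint8),0,2)[0][0]; q=cs.reshape(-1,2).astype(float)
    w=onplane(c,q,.024)[:,:2]; r=cv2.minAreaRect((w*1000).astype(np.float32)); print(nm,p,s[4],r)
    globals()[nm]=p
print('lid',tri(c1,[w1],c2,[w2]))
# holder foot far edge (vertical gradient near row 157/191)
for c,im,u0,v0 in((c1,i1,314,157),(c2,i2,273,191)):
    g=cv2.cvtColor(im,6).astype(float); e=[(x,v0-6+np.argmin(np.diff(g[v0-6:v0+7,x]))+.5) for x in range(u0-19,u0+20)]
    w=onplane(c,e,.005); k=np.polyfit(w[:,1],w[:,0],1); print('foot edge',k[0],w.mean(0))
E
```

```text
[313.69369369 210.3963964 ] [257.28037383 254.98130841] 111 107
spot [ 5.04952068e-01 -2.75985303e-01  1.29612886e-01  1.72855535e-04]
top edge slope dx/dy [-0.08947576  0.49047584] yaw 0.08947576377574966 half 0.010289954472108565
left edge dy/dx 0.061102162146547186 half -0.015631865372802256
top edge slope dx/dy [-0.06912498  0.49643503] yaw 0.06912497624337172 half 0.010623069172109645
left edge dy/dx 0.014452876795156416 half -0.015604743409709132
w1 [501.32961783 173.73726115] 628 ((489.9322204589844, -25.976539611816406), (35.1773681640625, 33.929073333740234), 77.88115692138672)
w2 [452.71212121 208.83501684] 594 ((489.78375244140625, -25.819454193115234), (35.26597595214844, 34.38451385498047), 77.50602722167969)
lid [[ 4.89901067e-01 -2.53196737e-02  2.30354955e-02  2.09085882e-04]]
foot edge 0.002710303531819882 [ 0.4765736  -0.27628793  0.005     ]
foot edge -0.0344863739880039 [ 0.47632867 -0.2751471   0.005     ]
```

```bash
python3 - <<'E'
from h import *
t0=manip.current_clock(); Q=down(np.pi+.01)
manip.servo_line([.505,-.276,.17],Q,vel=.2)
manip.servo_line([.505,-.276,.076],vel=.12)
effector.close(30)
print(manip.current_finger_gap(),manip.current_gripper_force(),manip.current_force(),manip.current_tool_pos())
manip.servo_line([.505,-.276,.24],vel=.1)
print(manip.current_finger_gap(),manip.current_gripper_force(),manip.current_force())
# view label from two places
o,A=cam_in_tool(); Rd=rot(Q)
manip.servo_line([.36,.2,.25],vel=.25); shot('wrist','l1')
manip.servo_line([.42,.27,.25],vel=.2); shot('wrist','l2'); print(manip.current_clock()-t0,manip.current_clock())
cv2.imwrite('pics/l12.png',np.hstack([cv2.imread('pics/l1.png')[:,120:520],cv2.imread('pics/l2.png')[:,120:520]]))
E
```

```text
0.03365598796919981 29.97381716966629 [ 0.46645793  0.28249644 -0.41377633] [ 0.50498049 -0.27597554  0.07594846]
0.033877476231155265 29.97377246618271 [-0.0730063  -0.63237885 -2.18207754]
7.391599999999999 9.8083
```

View pics/l12.png

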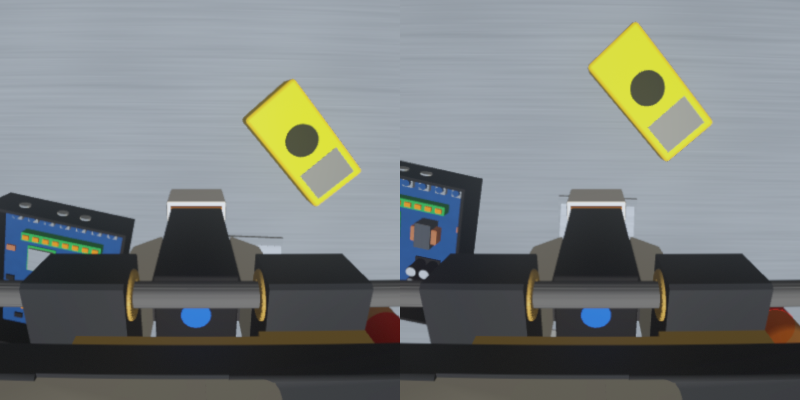

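The held camera hides the label, whose edge shows at about (270,240). The label needs to sit higher in the picture, so the tool must move to +x. I'll check the bottle clearance first.

```bash
python3 - <<'E'
from h import *
cs,_=load('scene0');cd,_=load('side0')
print('bottle top',tri(cs,[(462,209)],cd,[(320,70)]), onplane(cd,[(319,127)],0))
manip.servo_line([.57,.20,.25],vel=.25); shot('wrist','l3')
manip.servo_line([.61,.27,.25],vel=.2); shot('wrist','l4'); print(manip.current_clock())
cv2.imwrite('pics/l34.png',np.hstack([cv2.imread('pics/l3.png')[:,120:520],cv2.imread('pics/l4.png')[:,120:520]]))
E
```

```text
bottle top [[5.99337379e-01 4.88396833e-01 2.09579571e-01 5.21802618e-04]] [[0.60062941 0.47538874 0.        ]]
11.2667
```

View pics/l34.png

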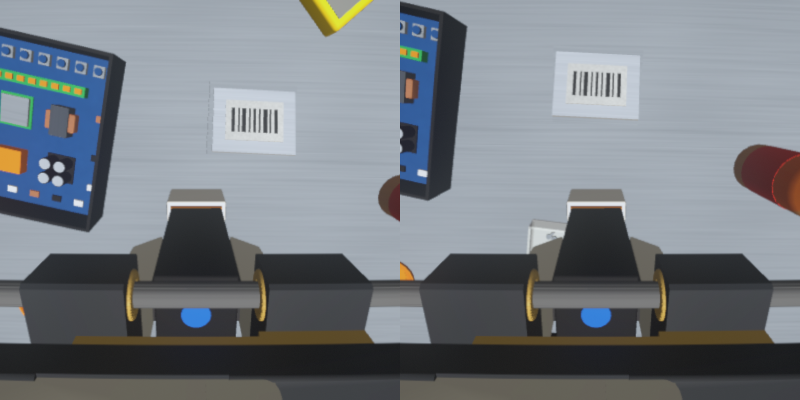

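Both views show the label on its plate: centre about (374,120) in l3 and (316,86) in l4. The bar row runs along world y, turned only slightly.

```bash
python3 - <<'E'
from h import *
def corners(im,n):
    u,v=n; g=im.astype(int); roi=np.zeros(im.shape[:2],np.uint8); roi[v-32:v+33,u-40:u+41]=1
    # label is whitish-cream (R>=B), plate bluish
    m=((g[:,:,2]-g[:,:,0]>=-4)&(g.min(2)>150)).astype(np.uint8)*roi
    m|=((g.max(2)<110)&(roi>0)).astype(np.uint8)
    m=cv2.morphologyEx(m,cv2.MORPH_CLOSE,np.ones((7,7))); m=cv2.morphologyEx(m,cv2.MORPH_OPEN,np.ones((9,9)))
    k=max(cv2.findContours(m,0,2)[0],key=cv2.contourArea); h=cv2.convexHull(k)
    for e in np.arange(1,12,.5):
        a=cv2.approxPolyDP(h,e,True)
        if len(a)==4: break
    a=a.reshape(-1,2).astype(float); s=a[np.argsort(np.arctan2(*(a-a.mean(0)).T[::-1]))]
    return s,cv2.contourArea(k)
(c3,i3),(c4,i4)=load('l3'),load('l4')
a,A=corners(i3,(374,120)); b,B=corners(i4,(316,86)); print(a.tolist(),A,b.tolist(),B)
if 1:
    P=tri(c3,a,c4,b); print(P.round(4)); P=P[:,:3]; print('c',P.mean(0))
    n=np.cross(P[2]-P[0],P[3]-P[1]); n/=np.linalg.norm(n); n*=np.sign(n[2]); print('n',n,'tilt',np.arccos(n[2]))
    print([np.linalg.norm(P[i]-P[(i+1)%4]) for i in range(4)])
def lid(nm,near):
    c,im=load(nm); hsv=cv2.cvtColor(im,cv2.COLOR_BGR2HSV); m=cv2.inRange(hsv,(0,0,100),(180,70,255))
    n,l,s,cc=cv2.connectedComponentsWithStats(m); i=1+np.argmin(np.hypot(*(cc[1:]-near).T)); print(cc[i],s[i])
    k=cv2.findContours((l==i).astype(np.uint8),0,2)[0][0].reshape(-1,2).astype(float)
    print(cv2.minAreaRect((onplane(c,k,.024)[:,:2]*1000).astype(np.float32)))
lid('l3',(135,110))
E
```

```text
[[374.0, 114.0], [400.0, 115.0], [399.0, 140.0], [381.0, 138.0]] 568.5 [[290.0, 68.0], [342.0, 80.0], [344.0, 105.0], [296.0, 102.0]] 1575.5
[[4.942e-01 2.490e-01 1.365e-01 4.500e-03]
 [4.949e-01 3.006e-01 3.210e-02 2.000e-03]
 [5.239e-01 3.037e-01 2.800e-02 5.000e-04]
 [5.179e-01 2.551e-01 1.381e-01 1.170e-02]]
c [0.50771292 0.27710426 0.08364828]
n [-0.13883476  0.89907078  0.41520675] tilt 1.142626271116659
[np.float64(0.11643748982952745), np.float64(0.029407693505915527), np.float64(0.12049238067560823), np.float64(0.02451473203094911)]
[134.43090452 109.27512563] [120  93  30  33 796]
((490.2557678222656, -24.14370346069336), (35.32175064086914, 34.086666107177734), 78.01074981689453)
```

```bash
python3 - <<'E'
from h import *
def quad(m):
    k=np.vstack([c for c in cv2.findContours(m.astype(np.uint8),0,2)[0] if len(c)>3]); h=cv2.convexHull(k)
    for e in np.arange(1,12,.5):
        a=cv2.approxPolyDP(h,e,True)
        if len(a)==4: break
    a=a.reshape(-1,2).astype(float); 
    return a[np.argsort(np.arctan2(*(a-a.mean(0)).T[::-1]))]
(c3,i3),(c4,i4)=load('l3'),load('l4')
def go(f):
    qs=[]
    for im,(u,v) in((i3,(374,120)),(i4,(316,86))):
        roi=np.zeros(im.shape[:2],bool); roi[v-30:v+31,u-38:u+39]=1; qs.append(quad(f(im)&roi))
    P=tri(c3,qs[0],c4,qs[1]); print(qs[0].tolist(),qs[1].tolist(),P.round(4),sep='\n'); P=P[:,:3]
    n=np.cross(P[2]-P[0],P[3]-P[1]); n/=np.linalg.norm(n); n*=np.sign(n[2]); print('c',P.mean(0),'n',n,'tilt',np.arccos(n[2]), [np.linalg.norm(P[i]-P[(i+1)%4]).round(4) for i in range(4)])
go(lambda im: im.max(2)<110)
print(i3[120,342:352].tolist(),i3[100,374].tolist(),i3[92,374].tolist(),i3[80,374].tolist())
go(lambda im: im[:,:,2].astype(int)-im[:,:,0]>0)
E
```

```text
[[353.0, 108.0], [396.0, 111.0], [396.0, 132.0], [352.0, 130.0]]
[[294.0, 72.0], [340.0, 76.0], [338.0, 96.0], [293.0, 93.0]]
[[4.871e-01 2.442e-01 2.910e-02 8.000e-04]
 [4.899e-01 2.987e-01 2.000e-02 9.000e-04]
 [5.138e-01 2.955e-01 4.080e-02 5.000e-04]
 [5.117e-01 2.433e-01 3.990e-02 8.000e-04]]
c [0.50060482 0.27041859 0.03244404] n [-0.53874532  0.08865291  0.83779123] tilt 0.5775711825246661 [np.float64(0.0553), np.float64(0.0318), np.float64(0.0523), np.float64(0.0268)]
[[217, 206, 198], [217, 206, 198], [217, 206, 198], [216, 209, 202], [215, 212, 208], [215, 214, 210], [216, 215, 211], [215, 214, 210], [209, 208, 204], [154, 152, 149]] [217, 209, 201] [217, 206, 198] [183, 174, 166]Traceback (most recent call last):
  File "<stdin>", line 18, in <module>
  File "<stdin>", line 13, in go
  File "<stdin>", line 3, in quad
    return _nx.concatenate(arrs, 0, dtype=dtype, casting=casting)
           ~~~~~~~~~~~~~~~^^^^^^^^^^^^^^^^^^^^^^^^^^^^^^^^^^^^^^^
ValueError: need at least one array to concatenate
```

```bash
python3 - <<'E'
from h import *
def quad(im,f,n):
    u,v=n; roi=np.zeros(im.shape[:2],bool); roi[v-40:v+41,u-50:u+51]=1
    m=cv2.morphologyEx((f(im)&roi).astype(np.uint8),cv2.MORPH_OPEN,np.ones((3,3)))
    k,l,s,_=cv2.connectedComponentsWithStats(m); m=(l==1+np.argmax(s[1:,4])).astype(np.uint8)
    h=cv2.convexHull(cv2.findContours(m,0,2)[0][0]).astype(np.float32)
    b=cv2.boxPoints(cv2.minAreaRect(h)); return b[np.argsort(np.arctan2(*(b-b.mean(0)).T[::-1]))].astype(float)
(c3,i3),(c4,i4)=load('l3'),load('l4')
for nm,f in (('label',lambda im:(im.min(2)>185)&(im[:,:,0].astype(int)-im[:,:,2]<10)),('plate',lambda im:im[:,:,0]>203)):
    a,b=quad(i3,f,(374,120)),quad(i4,f,(316,86))
    P=tri(c3,a,c4,b); print(nm,a.round().tolist(),b.round().tolist(),P.round(4),sep='\n'); P=P[:,:3]
    n=np.cross(P[2]-P[0],P[3]-P[1]); n/=np.linalg.norm(n); n*=np.sign(n[2]); print('c',P.mean(0),'n',n,'tilt',np.arccos(n[2]),'level dir',(P[1]-P[0]+P[2]-P[3])/2, [np.linalg.norm(P[i]-P[(i+1)%4]).round(4) for i in range(4)])
E
```

```text
label
[[346.0, 99.0], [404.0, 102.0], [402.0, 142.0], [344.0, 139.0]]
[[288.0, 63.0], [347.0, 66.0], [345.0, 106.0], [286.0, 103.0]]
[[4.769e-01 2.362e-01 2.360e-02 2.000e-04]
 [4.792e-01 3.060e-01 2.550e-02 7.000e-04]
 [5.249e-01 3.038e-01 4.080e-02 0.000e+00]
 [5.226e-01 2.344e-01 3.820e-02 5.000e-04]]
c [0.50088871 0.27011338 0.03202615] n [-0.31082137 -0.0205473   0.95024622] tilt 0.3167709411694124 level dir [0.00230839 0.06961948 0.00226045] [np.float64(0.0699), np.float64(0.0482), np.float64(0.0695), np.float64(0.048)]
plate
[[334.0, 87.0], [418.0, 91.0], [415.0, 154.0], [331.0, 150.0]]
[[275.0, 51.0], [361.0, 55.0], [358.0, 118.0], [272.0, 114.0]]
[[4.630e-01 2.214e-01 1.820e-02 5.000e-04]
 [4.665e-01 3.223e-01 2.240e-02 1.500e-03]
 [5.386e-01 3.184e-01 4.830e-02 0.000e+00]
 [5.357e-01 2.190e-01 4.250e-02 9.000e-04]]
c [0.50094752 0.27028061 0.03285069] n [-0.32860886 -0.03658281  0.94375734] tilt 0.33698047172639867 level dir [0.003143   0.10016318 0.00497699] [np.float64(0.101), np.float64(0.0767), np.float64(0.0997), np.float64(0.0767)]
```

```bash
python3 - <<'E'
from h import *
L=np.array([.501,.270,.0328]); Ro=R.from_euler('z',-.033)*R.from_rotvec([0,-.42,0])*R.from_quat(down(np.pi))
n=-Ro.as_matrix()[:,2]; print(n); Q=Ro.as_quat()
manip.servo_line(L+n*(.13+.071),Q,vel=.15); print(manip.current_q(),manip.current_clock())
manip.servo_line(L+n*(.04+.071),vel=.08); print(manip.current_tool_pos()-(L+n*.111),manip.current_clock())
manip.sleep(.3); shot('side','s_lab'); manip.sleep(1.2)
print(manip.current_finger_gap(),manip.current_gripper_force(),manip.current_q(),manip.current_force())
im=cv2.imread('pics/s_lab.png'); cv2.imwrite('pics/s_labc.png',cv2.resize(im[60:210,190:390],(800,600),interpolation=2))
E
```

```text
[-0.40753845  0.01345365  0.91308894]
[ 0.18460831  0.15280363 -1.10544528  2.18973271  0.72292152  0.75360302
  0.13067901] 12.7083
[8.06483199e-05 2.84845441e-04 3.80324383e-04] 13.9833
0.033657549133792465 29.97355878353119 [ 0.01077418  0.38454512 -0.92378593  2.20966715  1.09085449  0.71310565
 -0.16442614] [-0.11460295 -0.30922875 -1.09442581]
```

View pics/s_labc.png

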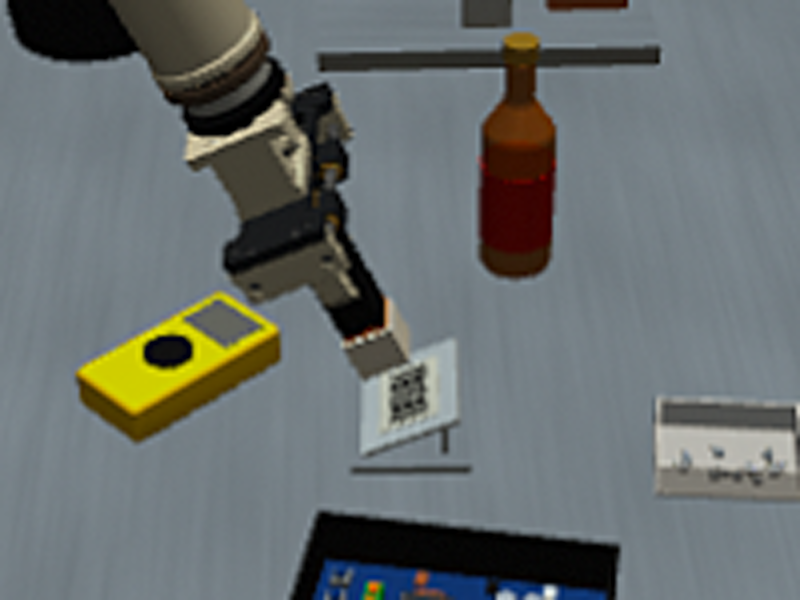

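The side view shows the camera held square to the plate, over the label centre at about (410,390) in the crop, with no contact. Next is the box.

```bash
python3 - <<'E'
from h import *
p=np.array(manip.current_tool_pos()); n=-rot(manip.current_tcp_rot())[:,2]
manip.servo_line(p+n*.11,vel=.12)
Q=down(np.pi-.212); T=np.array([.490,-.0252,.105])
manip.servo_line([.48,.22,.25],Q,vel=.12)
manip.servo_line(T+[0,0,.145],vel=.2)
c,im=shot('wrist','b1'); print(manip.current_q())
manip.servo_line(T+[0,0,.045],vel=.1)
manip.servo_line(T,vel=.04); manip.sleep(.5)
print(manip.current_tool_pos()-T,manip.current_clock(),manip.current_force(),manip.current_gripper_force())
shot('side','f_side'); shot('scene','f_scene'); shot('wrist','f_w')
s=cv2.imread('pics/f_side.png');w=cv2.imread('pics/f_w.png'); l=cv2.imread('pics/l3.png');sc=cv2.imread('pics/f_scene.png')
r=lambda x:cv2.resize(x,(400,300),interpolation=2)
cv2.imwrite('pics/fin.png',np.vstack([np.hstack([r(s[140:270,220:380]),r(sc[120:240,240:380])]),np.hstack([r(w[100:340,160:480]),r(l[100:340,160:480])])]))
E
```

```text
[ 0.90082568  0.31013723 -1.06635124  1.90108307  0.30332862  1.10546271
  1.07721537]
[ 2.58752537e-05 -1.12257025e-05  3.58634269e-05] 21.8333 [-0.06968668  0.61092318 -1.57316415] 29.973563253879547
```

View pics/fin.png

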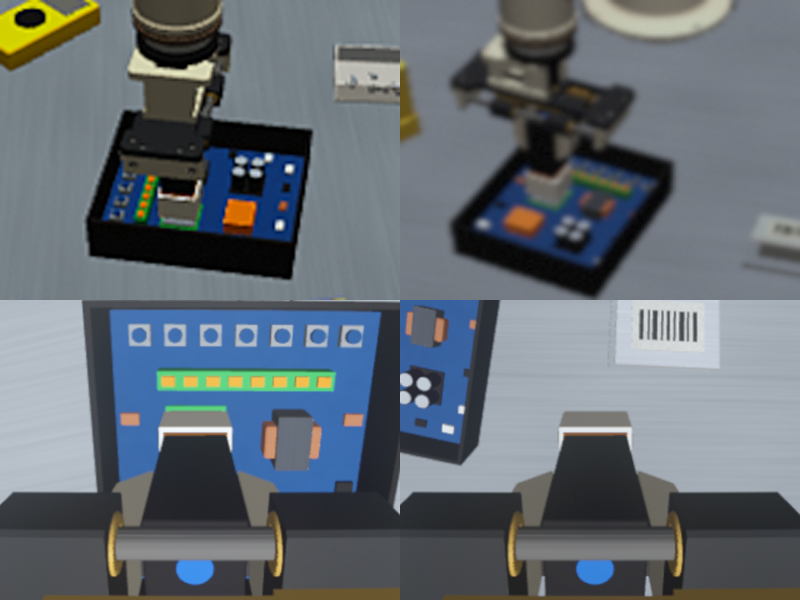

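The hood stands over the processor, lined up with the board, and the grip is unchanged from before. I'll check the offset numerically, then hand in.

```bash
python3 - <<'E'
from h import *
c,im=load('f_w'); f=lambda l:[(160+x*.8,100+(y-300)*.8) for x,y in l]
h=onplane(c,f([(163,412),(231,412)]),.034); g=onplane(c,f([(167,407),(226,407)]),.020)
Rz=R.from_euler('z',.212).as_matrix(); T=np.array([.490,-.0252,0])
print('hood edge',((h-T)@Rz.T).round(4),'green edge',((g-T)@Rz.T).round(4))
E
```

```text
hood edge [[-0.0191 -0.0201  0.034 ]
 [-0.0191  0.0225  0.034 ]] green edge [[-0.0189 -0.0186  0.02  ]
 [-0.0188  0.0205  0.02  ]]
```

```bash
python3 -c "
from h import *
print(manip.hand_in())"
```

```text
the job is handed in; nothing more can be done
None
```

The job is handed in: the camera was held 40 mm square-on to the label for about 1.5 s. It then finished about 10 mm above the processor lid, with the hood and processor edges agreeing to about 2 mm in the last check; the hand-in call gave no verdict.

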